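# Set up a tare check at the dispensary counter

## Robot

A 6-joint arm with a two-finger parallel gripper is mounted at the origin on the work surface. World frame = base frame: x ahead of the robot, y to its left, z up, the work surface at z = 0. Lengths are in mm, angles in rad, forces in N, time in s.
With the tool pointing down it reaches from about 275 to 750 mm from the base axis. Payload 10.2 kg.
Tool frame: the origin (TCP) lies between the finger pads; the fingertips stand 8 mm ahead of it and the grasp point (between the pads) lies 11 mm behind it; z points along the fingers, y is the line along which they close (so a half turn about z gives the same grasp; the last joint's range is limited). The gripper opens to 85 mm and grips with 20 to 120 N. Pads are 22 mm wide; open, the fingers measure 114 mm over their backs; the gripper's body (76 mm by 85 mm) begins 54 mm behind the grasp point. The pads swing forward as they close: fully open they stand 13 mm farther back than shut.
Start: joints at [1.007, 0.313, 1.498, -0, 1.331, -0.223], TCP at [175.49, 494.808, 239.294] pointing down, gripper open.
Joint ranges: [-2.94, 2.94], [-0.97, 2.17], [0.19, 2.56], [-1.23, 4.37], [0.02, 3.11], [-2.88, 2.88]. Speed limits (rad/s): [2.39, 2.39, 3.01, 3.14, 3.14, 3.14].

## Interface

Orientations are given as a unit quaternion [w, x, y, z].
In Python, from rig import * gives the robot as it stands.
- The arm moves only by the shell command python3 -m handwheel 'ROWS' [FORCE]. ROWS is JSON, a list that holds one entry, the list of rows, each a list of 7 numbers: the shift along the world's x, y, z in mm, then the turn, a rotation vector about the world's x, y, z in degrees, then the opening, from -1 (shut) to 1 (fully open). A call has 1 to 8 rows; each row shifts and turns the commanded pose from where the row before left it; what a row does not reach is not made up. A row lasts 1/8 s, in which the tool goes at most 62.5 mm and 10.7 degrees, less where a joint would pass 70% of its speed; a pose out of reach is approached as far as the arm can. A call is refused whole if a number of a shift passes 62.5 or a number of a turn 10.7, either way. A call with a gripper value outside its range is refused whole. The fingers move at their own pace and stop on an object; FORCE is the grip in N (left out, the last holds). Time passes only in rows, so rows that do not move let the fingers close. It gives the time, the measured TCP pose, the force, the opening and the grip force at its end, in the units of the state.
- sense(): the state, without advancing time (a new reading comes with each control period).
- capture(name): name is "scene" or "side" or "wrist"; returns a dict with "image" (400x640x3 uint8, red, green, blue), "fx", "fy", "cx", "cy" (pixels), "dist_coeffs" ([k1, k2, p1, p2, k3] as OpenCV has them; the pictures are not rectified), "rvec" (rotation vector, rad) and "tvec" (3), from world to camera coordinates, as OpenCV has them; the wrist camera has in their place "hand_eye" (4x4, takes a point from camera to tool coordinates, whose origin is the TCP and whose axes are the flange's). Camera axes: x right, y down, z forward; pixel columns grow to the right and rows downward; lengths in mm; the calibration is good to about 2 mm. A picture is of the moment at which its call begins: read the wrist's pose just before it. There is no depth.
- finish_job(): hands the job in; it is judged then, once.
The state is a dict: "time_s": time; "joints": joint angles; "dq": joint speeds; "tau": joint torques, N m; "eef_pos": TCP position; "ee_rot": TCP orientation; "force": force on the tool from outside, world axes, zero at the start; "wrist_torque": the same for the moment, N m; "grip_width": opening from 0.0 (shut) to 1.0 (fully open); "grip_force": force on a finger pad.
Only numpy, scipy, OpenCV 4.12 (cv2) and the standard library are available. Lean on these libraries where they do the work, as an engineer would, in place of code of your own. Each camera call takes 0.05 s, during which the arm holds its last target. There are 200 camera calls.

## Task

Set up the tare check of the steel jar: first stand the empty jar upright in the middle of the scale's plate, then put its loose lid on it so that it sits level and fully down on the rim. Also take the clipboard out of its rack and lean it on the copy stand, clip end up, lower edge down on the stand's base close behind the front lip, back resting on the bar, squarely and centred, its sheet facing away from the robot as the stand does. Do not disturb the two cartons and the bottle.

Things in the scene. Friction and masses are not known exactly. Their poses are not given: they have to be found in the camera images.
- jar: open round jar of plain steel, 62 mm outside diameter, 54 mm inside, 90 mm tall, no handle, about 220 g; loose, upright on the counter. Origin: centre of its underside, z up along its axis.
- jar_rim (a point): centre of the jar's mouth at rim height, 90 mm above the jar's origin.
- lid: loose steel lid lying knob up on the counter. Below: plug 47 mm across, 6 mm high, that drops into the jar's mouth; on it a disc 72 mm across, 5 mm thick, whose underside sits on the rim; in the middle a round knob 24 mm across (z 11 to 37 mm). Origin: centre of the plug's underside, z up; when seated it lies 6 mm below the rim.
- scale: fixed low bench scale, grey body 140 (x) by 150 (y) by 28 mm, display on its -x side, with a flat steel plate 110 by 125 mm on top whose surface is 36 mm above the counter. Origin: centre of its underside.
- scale_plate (a point): middle of the scale's plate, on its upper surface.
- clipboard: brown clipboard 120 wide (y), 170 tall (z), 8 mm thick (x -4 to 4), about 200 g. White sheet on its +x face, and at the top of that face a steel clip 64 mm wide, z 130 to 170, up to x = 10, so 14 mm thick there. Starts upright in the rack's slot within a few degrees, sheet away from the robot. Origin: middle of its bottom edge; z runs up to the clip end.
- clip (a point): the place to grip: middle of the thickness (board and clip) and width, 20 mm below the board's top edge; in the clipboard's frame at (3, 0, 150) mm.
- rack: fixed grey file rack: base 70 (x) by 140 (y) by 8 mm with two upright walls 130 mm long (y), 6 mm thick, tops at 60 mm, forming one slot 11 mm wide along y in the middle; its floor is 8 mm above the counter. Origin: centre of its underside.
- stand: fixed dark steel copy stand facing its own +x. Base 110 (x) by 130 (y) by 10 mm high; at its +x edge a lip (x 42 to 48, top at z 24); a round bar 12 mm thick and 90 long along y, centre at x -8, z 100, on legs sloping back to x -40. A board with its lower edge at the lip and its back on the bar leans about 22 degrees, top towards -x. Origin: centre of underside.
- stand_lip (a point): middle of the top of the stand's front lip, at (45, 0, 24) mm in the stand's frame: the sheet side of the board goes to it.
- carton_tall: bystander: white medicine carton with a band, 60 by 85 by 110 mm tall, loose. Origin: centre of its underside.
- bottle: bystander: amber bottle, 60 mm diameter, 130 mm tall, loose. Origin: centre of its underside.
- carton_flat: bystander: flat white medicine carton with a band, 80 by 160 by 50 mm high, loose. Origin: centre of its underside.
There are look-alikes about, which are no part of the job. Of the things like the clipboard, leave any that is blue; of the rest the larger one is meant. What is shaped like the jar but yellow is not meant.

How it is judged (in metres and radians):
On the way, in this order (a step that is already met when the one before it is completed fails the run):
1. the jar stands upright and released on the middle of the scale's plate (horizontal distance between jar and scale_plate below 0.03 m and angle between jar's own z axis and vertical below 0.06 rad and z of jar in the frame of scale_plate between -0.004 and 0.006 m and linear speed of jar below 0.03 m/s and contact force between the fingers and jar below 0.1 N), for 0.2 s.
2. the lid sits level and fully down on the jar, released (horizontal distance between lid and jar_rim below 0.008 m and angle between lid's own z axis and vertical below 0.05 rad and z of lid in the frame of jar_rim between -0.01 and -0.003 m and linear speed of lid below 0.03 m/s and contact force between the fingers and lid below 0.1 N and horizontal distance between jar and scale_plate below 0.03 m and angle between jar's own z axis and vertical below 0.06 rad and z of jar in the frame of scale_plate between -0.004 and 0.006 m), for 0.2 s.
At the end, for the whole second after the job is handed in: Jar upright within 30 mm of the plate's middle; lid level within 3 degrees, plug in, down on the rim; clipboard on the stand's base, clip up, lower edge within 20 mm of the lip, leaning on the bar at 10 to 31 degrees, square to 11 degrees, centred to 30 mm, sheet to the front; all released, at rest (horizontal distance between jar and scale_plate below 0.03 m and angle between jar's own z axis and vertical below 0.06 rad and z of jar in the frame of scale_plate between -0.004 and 0.006 m and linear speed of each of jar, lid, clipboard below 0.03 m/s and horizontal distance between lid and jar_rim below 0.008 m and angle between lid's own z axis and vertical below 0.05 rad and z of lid in the frame of jar_rim between -0.01 and -0.003 m and x of clipboard in the frame of stand between 0.018 and 0.046 m and y of clipboard in the frame of stand between -0.03 and 0.03 m and z of clipboard in the frame of stand below 0.018 m and angle between clipboard's own z axis and vertical between 0.18 and 0.55 rad and x of clip in the frame of stand below 0.01 m and height (world z) of clip above 0.12 m and angle between the y axis of clipboard and the y axis of stand, either way round below 0.2 rad and x of stand_lip in the frame of clipboard above 0 m and contact force between clipboard and stand above 0.3 N and angular speed of clipboard below 0.2 rad/s); the robot touches nothing.
It fails at once if the carton tall is moved more than 30 mm or tipped (distance of carton_tall from where it was at the start of the episode above 0.03 m or angle between carton_tall's own z axis and vertical above 0.4 rad).
It fails at once if the bottle is moved more than 30 mm or tipped (distance of bottle from where it was at the start of the episode above 0.03 m or angle between bottle's own z axis and vertical above 0.4 rad).
It fails at once if the carton flat is moved more than 30 mm or tipped (distance of carton_flat from where it was at the start of the episode above 0.03 m or angle between carton_flat's own z axis and vertical above 0.4 rad).
It fails at once if the jar is tipped over (angle between jar's own z axis and vertical above 0.7 rad).
It also fails if it takes over 67 s, if anything falls off the work surface, if the arm or the gripper's body presses on something with over 40 N, if the wrist force passes 120 N, or if a joint passes its speed limit or range.

## Working session

There is one attempt and no reset: what is moved stays moved. The work goes in short steps, Python scripts to look and compute and a shell command to move; the robot and the scene stay as the last step left them, time stands still between calls to the robot, and variables do not carry over. Pictures are saved under pics/ and viewed, at most 10 in all, crops included, and the job is handed in when it is done.

```bash
mkdir -p pics; ls
cat > h.py <<'E'
from rig import *
import numpy as np, cv2
from scipy.spatial.transform import Rotation as R
def cam(c, st=None):
    K=np.array([[c["fx"],0,c["cx"]],[0,c["fy"],c["cy"]],[0,0,1]]);D=np.array(c["dist_coeffs"],float)
    if "rvec" in c:
        Rw=cv2.Rodrigues(np.array(c["rvec"],float))[0];t=np.array(c["tvec"],float).ravel()
    else:
        q=st["ee_rot"];T=np.eye(4);T[:3,:3]=R.from_quat([q[1],q[2],q[3],q[0]]).as_matrix();T[:3,3]=st["eef_pos"]
        M=np.linalg.inv(T@np.array(c["hand_eye"]));Rw=M[:3,:3];t=M[:3,3]
    return K,D,Rw,t
def ray(C,uv):
    K,D,Rw,t=C
    p=cv2.undistortPoints(np.array(uv,float).reshape(-1,1,2),K,D).reshape(-1,2)
    d=np.c_[p,np.ones(len(p))]@Rw
    return -Rw.T@t,d
def onz(C,uv,z):
    o,d=ray(C,uv);z=np.broadcast_to(z,len(d));return o+d*((z-o[2])/d[:,2])[:,None]
def proj(C,P):
    K,D,Rw,t=C
    return cv2.projectPoints(np.array(P,float).reshape(-1,3),cv2.Rodrigues(Rw)[0],t,K,D)[0].reshape(-1,2)
def save(im,n,s=1): 
    im=im[:,:,::-1];cv2.imwrite("pics/"+n,cv2.resize(im,None,fx=s,fy=s,interpolation=cv2.INTER_CUBIC))
E
python3 - <<'E'
from h import *
import pickle
st=sense();print(st)
d={}
for n in("scene","side","wrist"):
    c=capture(n);C=cam(c,st);d[n]=(c,C);save(c["image"],n+"0.png");o=-C[2].T@C[3];print(n,o.round(),C[2][2].round(2),c["fx"])
pickle.dump(d,open("c0.pkl","wb"))
E
```

```text
pics
{'time_s': 0.0, 'joints': array([ 1.00657712e+00,  3.13456654e-01,  1.49841497e+00, -1.63471497e-05,
        1.33100666e+00, -2.23419786e-01]), 'dq': array([ 0.00084266, -0.00202285,  0.00069159, -0.00082872,  0.0004802 ,
        0.00099668]), 'tau': array([-3.68968376e-04, -4.12266648e+01, -2.59742939e+01, -2.21430714e-04,
        4.14602197e-03,  5.69300511e-06]), 'eef_pos': array([175.36927598, 494.58843381, 238.73999197]), 'ee_rot': array([-2.39328331e-04,  1.69574330e-01,  9.85517191e-01, -5.96651877e-04]), 'force': array([ 0.21261428,  0.6620356 , -0.43840167]), 'wrist_torque': array([-0.02703896, -0.03301517, -0.0255553 ]), 'grip_force': 0.0, 'grip_width': 1.0015062806488793}
scene [1261.  232.  833.] [-0.7  -0.19 -0.69] 385.863056928046
side [ 317. -768.  931.] [ 0.23  0.7  -0.68] 464.06469165815594
wrist [105. 520. 373.] [ 0.27 -0.1  -0.96] 326.0349663156953
```

View pics/scene0.png

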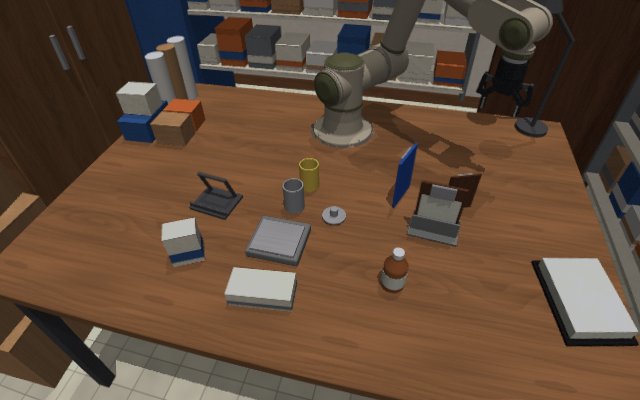

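View pics/side0.png

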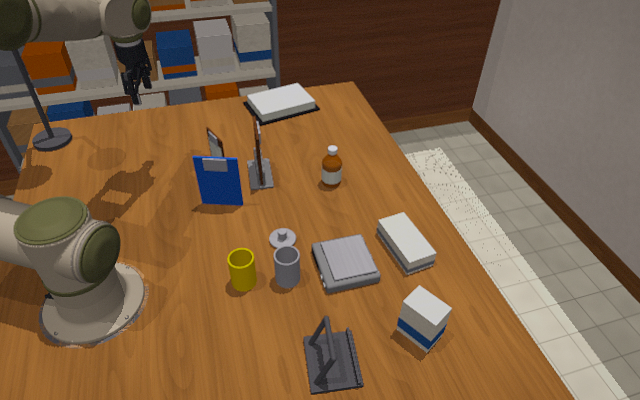

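Scene view: the clipboard-like things are blue at (404,175), small brown at (462,190), and larger brown in the rack at (437,212). The one in the rack is meant, since it is not blue and is the larger of the rest. The jars are yellow at (309,175), not meant, and plain steel at (293,196), which is the one I want. The lid is at (334,215), scale (280,240), stand (217,195), bottle (396,270), and the cartons (184,242) and (262,288).

I'll confirm these in enlarged crops and pick out pixels.

Run:
```python
from h import *
import pickle
d=pickle.load(open("c0.pkl","rb"))
def tile(n,x,y,w,h,s):
    im=d[n][0]["image"][y:y+h,x:x+w];im=cv2.resize(im,None,fx=s,fy=s,interpolation=cv2.INTER_CUBIC)
    for k in range(0,w,10):
        L=k*s;cv2.line(im,(L,0),(L,6 if k%50 else 14),(255,0,0),1)
        if (x+k)%20==0: cv2.putText(im,str(x+k),(L,22),0,.35,(255,255,0),1)
    for k in range(0,h,10):
        cv2.line(im,(0,k*s),(6,k*s),(255,0,0),1)
        if (y+k)%20==0: cv2.putText(im,str(y+k),(8,k*s+4),0,.35,(255,255,0),1)
    return im
a=tile("scene",380,140,110,120,5)[:, :400] if 0 else tile("scene",400,160,80,90,5)
b=tile("side",180,110,100,90,4)
save(np.hstack([a[:360],b[:360]]),"clip.png")
a=tile("scene",180,160,180,110,4)
b=tile("side",220,220,180,40,4)
save(a,"jar.png")
b=tile("side",220,220,180,180,3)
save(b,"jarside.png")
```

```text
(no output)
```

View pics/clip.png

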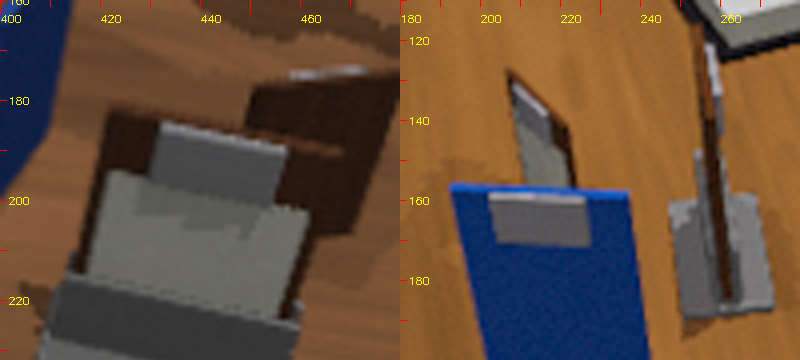

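View pics/jar.png

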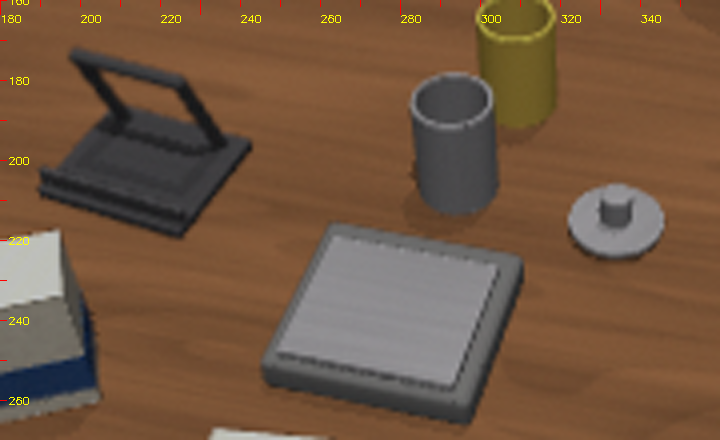

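View pics/jarside.png

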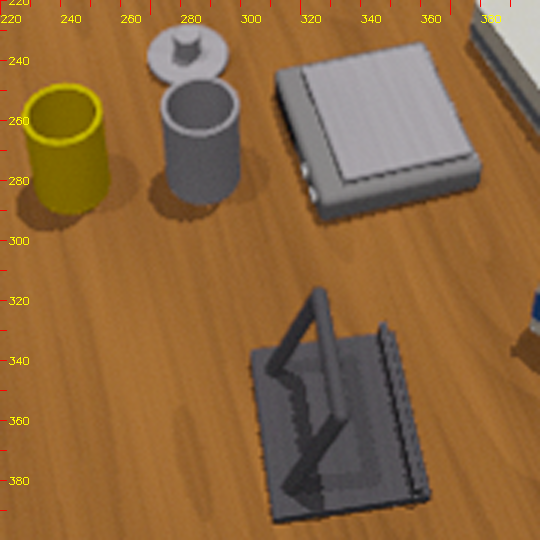

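The crops confirm it: the rack's board is the larger, brown one with its sheet towards the scene camera, and the plain steel jar stands beside the yellow one. Now I'll fit poses from pixels in both views.

Run:
```python
from h import *
import pickle
from scipy.optimize import least_squares
d=pickle.load(open("c0.pkl","rb"));S=d["scene"][1];T=d["side"][1]
f=lambda p:np.array(p,float)/4+[180,160]-.4
g=lambda p:np.array(p,float)/3+[220,220]-.3
k=lambda p:np.array(p,float)/5+[400,160]-.4
m=lambda p:(np.array(p,float)-[400,0])/4+[180,110]-.4
print("jar",onz(S,f([[452,101]]),90),onz(T,g([[200,105]]),90))
print("lid",onz(S,f([[616.5,220.5]]),8.5),onz(T,g([[188,56]]),8.5))
def fit(obs,x0,n=3):
    # obs: list (cam, px, local pts)
    def w(P,x):
        a=x[3];c,s=np.cos(a),np.sin(a);P=np.array(P,float)
        if len(x)>4: P=P@R.from_euler('y',x[4]).as_matrix().T
        return np.c_[P[:,0]*c-P[:,1]*s+x[0],P[:,0]*s+P[:,1]*c+x[1],P[:,2]+x[2]]
    def r(x,full=False):
        y=np.array([x[0],x[1],0,x[2]]) if n==3 else x
        return np.concatenate([(proj(C,w(P,y))-px).ravel() for C,px,P in obs])
    s=least_squares(r,x0,loss='soft_l1');return s.x.round(3),r(s.x).reshape(-1,2).round(1).tolist()
pl=[[-55,-62.5,36],[-55,62.5,36],[55,62.5,36],[55,-62.5,36]]
o=[(S,f([[333,234],[502,265],[455,389],[277,353]]),pl),(T,g([[345,182],[303,72],[424,44],[473,152]]),pl)]
for p in onz(S,o[0][1],36).tolist()+onz(T,o[1][1],36).tolist():print(np.round(p))
print("scale",fit(o,[500,0,0]))
st=[[48,-65,24],[48,65,24],[-8,-45,100],[-8,45,100]]
o=[(S,f([[42,168],[187,215],[75,52],[183,76]]),st),(T,g([[428,492],[385,323],[342,416],[318,292]]),st),(S,f([[251,145]]),[[-55,65,10]]),(T,g([[250,350],[274,520]]),[[-55,65,10],[-55,-65,10]])]
print("stand",fit(o,[400,-200,0]))
P=[[10,-32,170],[10,32,170],[-4,-60,170]];
o=[(S,k([[163,122],[288,146],[108,104]]),P)]
for p in onz(S,o[0][1],178).tolist():print(np.round(p))
B=[[-4,-60,170],[-4,60,170]]
o+=[(S,k([[83,265],[287,320]]),[[4,-60,52+0],[4,60,52]])][:0]
o+=[(T,m([[697,26],[727,300]]),[[-4,60,170],[4,-60,52]])]
print("board",onz(T,m([[697,26]]),178))
rk=[[35,-70,8],[-35,-70,8],[-35,70,8]]
o2=[(T,m([[773,308],[682,318],[669,203]]),rk)]
for p in onz(T,o2[0][1],8):print(p.round())
print("rack",fit(o2,[450,300,0]))
wl=[[14.5-3,-65,60]]
```

```text
jar [[456.80906342 -56.3315537   90.        ]] [[457.55518775 -60.57358563  90.        ]]
lid [[471.65870702  70.58880838   8.5       ]] [[474.22154988  66.62719672   8.5       ]]
[ 556. -120.   36.]
[558.   7.  36.]
[671.   6.  36.]
[ 669. -119.   36.]
[ 559. -125.   36.]
[560.  -3.  36.]
[672.  -1.  36.]
[ 669. -125.   36.]
scale (array([ 6.14989e+02, -5.95800e+01, -1.30000e-02]), [[-0.9, 0.6], [-1.3, 0.4], [-1.2, -0.4], [-1.2, -0.3], [-0.4, -1.2], [-0.5, -1.9], [-0.8, -0.7], [-0.2, -0.7]])
stand (array([ 495.696, -304.306,  -18.981]), [[-2.4, 1.0], [-2.5, -0.3], [-0.7, 1.4], [-2.2, 2.0], [-1.5, -1.8], [0.0, -0.9], [-0.4, -0.3], [-0.1, 1.2], [-0.7, -1.4], [-0.7, -0.4], [-0.4, -0.4]])
[470. 327. 178.]
[475. 390. 178.]
[462. 299. 178.]
board [[475.48236963 412.50288251 178.        ]]
[495. 281.   8.]
[427. 288.   8.]
[442. 428.   8.]
rack (array([ 4.68677e+02,  3.53993e+02, -1.12000e-01]), [[0.3, -0.0], [-0.3, -0.1], [0.0, 0.2]])
```

```bash
python3 -m handwheel '[[[23,-46,0,0,0,2,1],[23,-46,0,0,0,2,1],[23,-46,0,0,0,2,1],[23,-46,0,0,0,2,1],[23,-46,0,0,0,2,1],[23,-46,0,0,0,2,1],[23,-46,0,0,0,2,1],[23,-46,0,0,0,2,1]]]'
python3 -m handwheel '[[[23,-46,0,0,0,2,1],[23,-46,0,0,0,1.5,1],[23,-46,0,0,0,0,1],[23,-46,0,0,0,0,1],[0,0,0,0,0,0,1]]]' 40
python3 - <<'E'
from h import *
import pickle
d=pickle.load(open("c0.pkl","rb"));S=d["scene"][1];T=d["side"][1]
print("yellow",onz(T,np.array([[64,115]])/3+220,90),onz(S,[[309.3,165]],90))
st=sense();print(st["eef_pos"],st["ee_rot"],st["force"])
c=capture("wrist");C=cam(c,st);pickle.dump((c,C),open("c1.pkl","wb"))
im=c["image"].copy()
for p in proj(C,[[457,-58.5,90],[473,68.6,8.5],[615,-60,36]]): cv2.circle(im,tuple(int(v) for v in p),4,(255,0,0),1);print(p)
save(im,"w1.png")
E
```

```text
time_s: 1.15
eef_pos: [359.9, 125.2, 239.3]
ee_rot: [0.0, 0.03, 1.0, 0.0]
force: [1.6, -0.0, 1.1]
grip_width: 1.001
grip_force: 0.0
time_s: 1.78
eef_pos: [452.2, -59.6, 238.7]
ee_rot: [-0.0, 0.002, 1.0, 0.0]
force: [0.2, 0.4, 0.0]
grip_width: 1.0
grip_force: 0.0
yellow [[353.73063259 -42.68106231  90.        ]] [[355.96705146 -32.28052799  90.        ]]
[452.16068091 -59.60887534 238.67334746] [-4.41505749e-04  2.03496565e-03  9.99997831e-01  4.21248957e-05] [0.21744892 0.3951446  0.02946653]
[324.68898516 192.48124263]
[434.28255964 186.46551333]
[323.87537191 306.82630439]
```

View pics/w1.png

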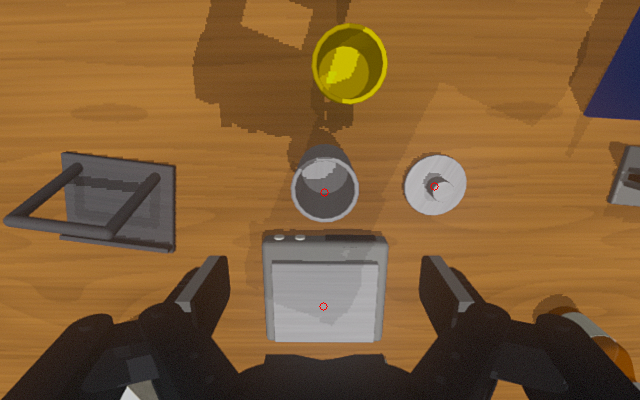

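Wrist view: the steel jar's rim is centred at about (325,189.5), the lid disc at (435,185), and the plate's corners are (272,262), (378,262), (383,342) and (275,342). The stand is at the left and the rack at the right edge.

Run:
```python
from h import *
import pickle
c,C=pickle.load(open("c1.pkl","rb"))
print("jar",onz(C,[[325,189.5]],90),"lid",onz(C,[[435,185]],8.5))
print("plate",onz(C,[[272,262],[378,262],[383,342],[275,342]],36).round(1).tolist())
print("stand lip/rear",onz(C,[[175,250],[176,166],[63,153]],[24,10,10]).round(1).tolist())
```

```text
jar [[454.2166853  -58.20948445  90.        ]] lid [[471.25091278  69.27351807   8.5       ]]
plate [[554.7, -119.4, 36.0], [555.3, 2.5, 36.0], [667.1, 14.0, 36.0], [666.4, -121.6, 36.0]]
stand lip/rear [[545.2, -235.9, 24.0], [447.3, -227.4, 10.0], [431.2, -356.3, 10.0]]
```

```bash
python3 -m handwheel '[[[3,1,-45,0,0,0,1],[0,0,-50,0,0,0,1],[0,0,-45,0,0,0,1],[0,0,-25,0,0,0,1],[0,0,-10,0,0,0,1],[0,0,0,0,0,0,1]]]' 40
python3 -m handwheel '[[[0,0,0,0,0,0,-1],[0,0,0,0,0,0,-1],[0,0,0,0,0,0,-1],[0,0,0,0,0,0,-1],[0,0,0,0,0,0,-1],[0,0,0,0,0,0,-1]]]'
```

```text
time_s: 2.58
eef_pos: [454.5, -55.7, 64.6]
ee_rot: [-0.0, -0.0, 1.0, 0.0]
force: [-0.4, -1.4, 0.0]
grip_width: 1.001
grip_force: 0.0
time_s: 3.32
eef_pos: [455.3, -56.4, 65.7]
ee_rot: [0.001, 0.0, 1.0, -0.0]
force: [-0.8, 0.5, 6.6]
grip_width: 0.722
grip_force: 41.9
```

```bash
python3 -m handwheel '[[[0,0,20,0,0,0,-1],[0,0,40,0,0,0,-1],[30,0,20,0,0,0,-1],[40,-1,0,0,0,0,-1],[40,-1,0,0,0,0,-1],[30,-1,0,0,0,0,-1],[18,0,0,0,0,0,-1],[0,0,0,0,0,0,-1]]]'
python3 -m handwheel '[[[0,0,-20,0,0,0,-1],[0,0,-12,0,0,0,-1],[0,0,-4,0,0,0,-1],[0,0,0,0,0,0,-1],[0,0,0,0,0,0,-1]]]'
```

```text
time_s: 4.32
eef_pos: [612.8, -59.0, 144.1]
ee_rot: [-0.0, 0.0, 1.0, 0.0]
force: [0.9, -0.4, -2.6]
grip_width: 0.719
grip_force: 45.0
time_s: 4.95
eef_pos: [612.7, -59.3, 109.0]
ee_rot: [0.001, 0.0, 1.0, -0.0]
force: [0.3, -0.6, -2.2]
grip_width: 0.725
grip_force: 45.0
```

```bash
python3 -m handwheel '[[[0,0,-3,0,0,0,-1],[0,0,-2,0,0,0,-1],[0,0,0,0,0,0,-1],[0,0,0,0,0,0,-1]]]'
python3 -m handwheel '[[[0,0,-1,0,0,0,-1],[0,0,-1,0,0,0,-1],[0,0,0,0,0,0,-1]]]'
python3 - <<'E'
from h import *
c=capture("side");save(c["image"][200:320,240:400],"s2.png",4)
E
```

```text
time_s: 5.45
eef_pos: [612.5, -59.2, 103.3]
ee_rot: [0.0, 0.0, 1.0, 0.0]
force: [-0.2, 0.5, -2.2]
grip_width: 0.723
grip_force: 45.0
time_s: 5.82
eef_pos: [612.7, -59.3, 101.9]
ee_rot: [0.0, 0.0, 1.0, -0.0]
force: [-1.2, -0.5, 3.2]
grip_width: 0.721
grip_force: 45.4
```

Contact is at the expected height, so I'll release and rise.

```bash
python3 -m handwheel '[[[0,0,0,0,0,0,1],[0,0,0,0,0,0,1],[0,0,0,0,0,0,1],[0,0,0,0,0,0,1],[0,0,0,0,0,0,1]]]'
python3 -m handwheel '[[[0,0,20,0,0,0,1],[0,0,50,0,0,0,1],[-20,15,50,0,0,0,1],[-40,35,30,0,0,0,1],[-40,40,0,0,0,0,1],[-30,30,0,0,0,0,1],[0,0,0,0,0,0,1]]]'
python3 - <<'E'
from h import *
import pickle
st=sense();print(st["eef_pos"],st["ee_rot"])
c=capture("wrist");C=cam(c,st);pickle.dump((c,C),open("c2.pkl","wb"))
im=c["image"].copy()
for p in proj(C,[[613,-59,126],[472,69,8.5]]): print(p)
g=cv2.cvtColor(im,cv2.COLOR_RGB2GRAY)
save(im,"w2.png",1.25)
E
```

```text
time_s: 6.5
eef_pos: [612.5, -59.2, 101.3]
ee_rot: [-0.0, 0.0, 1.0, -0.0]
force: [-0.1, 0.8, 0.9]
grip_width: 0.999
grip_force: 0.0
time_s: 7.38
eef_pos: [481.1, 62.4, 252.0]
ee_rot: [0.0, -0.001, 1.0, 0.0]
force: [0.2, 0.4, -0.0]
grip_width: 0.997
grip_force: 0.0
[481.11874784  62.43448462 251.98359494] [ 4.23317807e-04 -1.05049957e-03  9.99999357e-01  6.39359607e-05]
[196.36237531 326.25513932]
[329.22772522 158.8475192 ]
```

View pics/w2.png

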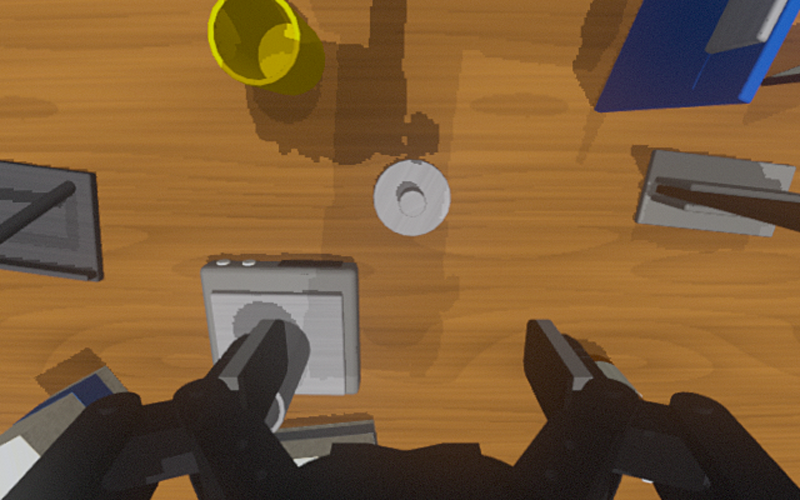

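Wrist view: the lid disc is centred at about (330,158) in image pixels, matching (472,69.5). The rack is at upper right and the jar is behind the left finger. Next I'll descend onto the knob.

```bash
python3 -m handwheel '[[[-9,7,-50,0,0,0,1],[0,0,-55,0,0,0,1],[0,0,-55,0,0,0,1],[0,0,-40,0,0,0,0.5],[0,0,-20,0,0,0,0.2],[0,0,-9,0,0,0,0.2],[0,0,0,0,0,0,0.2]]]' 30
python3 -m handwheel '[[[0,0,0,0,0,0,-1],[0,0,0,0,0,0,-1],[0,0,0,0,0,0,-1],[0,0,0,0,0,0,-1],[0,0,0,0,0,0,-1]]]'
```

```text
time_s: 8.3
eef_pos: [473.9, 67.4, 22.2]
ee_rot: [-0.0, 0.001, 1.0, -0.0]
force: [-0.2, -0.1, 0.5]
grip_width: 0.602
grip_force: 0.0
time_s: 8.93
eef_pos: [474.1, 67.7, 23.2]
ee_rot: [0.001, 0.0, 1.0, -0.0]
force: [-0.5, -0.5, 6.0]
grip_width: 0.269
grip_force: 29.4
```

```bash
python3 -m handwheel '[[[0,0,20,0,0,0,-1],[0,0,50,0,0,0,-1],[0,0,55,0,0,0,-1],[20,-20,40,0,0,0,-1],[35,-35,0,0,0,0,-1],[25,-25,0,0,0,0,-1],[0,0,0,0,0,0,-1],[0,0,0,0,0,0,-1]]]'
python3 - <<'E'
from h import *
import pickle
st=sense();print(st["eef_pos"],st["ee_rot"],st["grip_width"])
c=capture("wrist");C=cam(c,st);pickle.dump((c,C),open("c3.pkl","wb"))
print(proj(C,[[612.5,-59.2,126]]))
a=c["image"][200:400,100:420]
c=capture("side");print(proj(cam(c),[[612.5,-59.2,126]]));pickle.dump((c,cam(c)),open("c3s.pkl","wb"))
b=c["image"][190:310,270:420]
save(np.vstack([cv2.resize(a,(640,400)),cv2.resize(b,(640,512))[:200]]) if 0 else np.vstack([cv2.resize(a,(480,300)),cv2.resize(b,(480,300))]),"w3.png")
E
```

```text
time_s: 9.93
eef_pos: [552.9, -11.7, 187.2]
ee_rot: [-0.0, 0.0, 1.0, 0.0]
force: [-0.8, 0.4, -0.8]
grip_width: 0.269
grip_force: 29.6
[552.9440871  -11.71133561 187.16161927] [-3.78204351e-04  1.28069171e-04  9.99999905e-01  1.73608987e-04] 0.2692912635870489
[[255.0834707  301.92209511]]
[[348.96474631 230.85880188]]
```

View pics/w3.png

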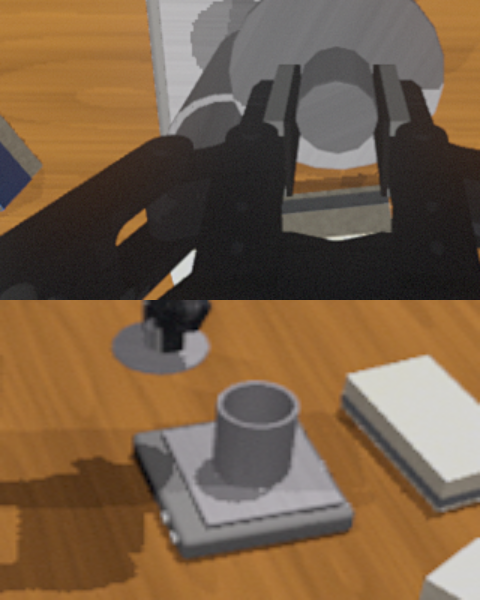

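The side crop shows the jar upright, mid-plate, with its rim centred near (350.5,231.6). The lid is held level, disc near (320.3,208.4), and the wrist view shows the knob top at about (325,278).

Run:
```python
from h import *
import pickle
c,C=pickle.load(open("c3.pkl","rb"));c,T=pickle.load(open("c3s.pkl","rb"))
print("jar side",onz(T,[[350.5,231.6]],126),"lid side",onz(T,[[320.3,208.4]],172.5),"lid wrist",onz(C,[[325,278]],201))
```

```text
jar side [[615.23364686 -62.49627183 126.        ]] lid side [[554.10817027 -12.73845037 172.5       ]] lid wrist [[549.62426832 -10.69947099 201.        ]]
```

```bash
python3 -m handwheel '[[[20,-16,0,0,0,0,-1],[25,-20,0,0,0,0,-1],[16,-12,-10,0,0,0,-1],[0,0,-18,0,0,0,-1],[0,0,-4,0,0,0,-1],[0,0,0,0,0,0,-1],[0,0,0,0,0,0,-1]]]'
python3 - <<'E'
from h import *
st=sense();print(st["eef_pos"])
o=[]
for n in("scene","side"):
    c=capture(n);u=proj(cam(c),[[613,-59.5,126]])[0].astype(int);print(n,u)
    o.append(cv2.resize(c["image"][u[1]-40:u[1]+40,u[0]-40:u[0]+40],(400,400),interpolation=cv2.INTER_CUBIC))
save(np.hstack(o),"w4.png")
E
```

```text
time_s: 10.9
eef_pos: [614.7, -60.0, 156.3]
ee_rot: [0.001, 0.0, 1.0, -0.0]
force: [-0.9, -0.8, -0.7]
grip_width: 0.267
grip_force: 29.7
[614.65674295 -59.98648733 156.25049928]
scene [273 213]
side [349 230]
```

View pics/w4.png

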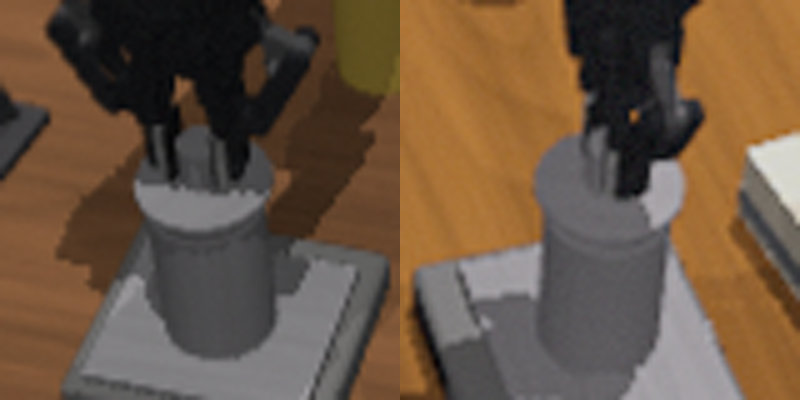

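Crop: the lid hovers just above the rim, about 1 mm too far in +x and −y. I'll correct that and lower it.

```bash
python3 -m handwheel '[[[-1.5,1,-3,0,0,0,-1],[0,0,-3,0,0,0,-1],[0,0,-3,0,0,0,-1],[0,0,-1.5,0,0,0,-1],[0,0,0,0,0,0,-1]]]'
python3 -m handwheel '[[[0,0,-1,0,0,0,-1],[0,0,-1,0,0,0,-1],[0,0,0,0,0,0,-1]]]'
```

```text
time_s: 11.62
eef_pos: [613.0, -59.2, 144.6]
ee_rot: [-0.0, 0.0, 1.0, 0.0]
force: [0.3, -0.2, -1.1]
grip_width: 0.267
grip_force: 29.7
time_s: 12.0
eef_pos: [613.1, -59.2, 143.2]
ee_rot: [0.0, 0.0, 1.0, -0.0]
force: [-1.0, 0.8, 4.0]
grip_width: 0.264
grip_force: 30.0
```

```bash
python3 -m handwheel '[[[0,0,0,0,0,0,0.1],[0,0,0,0,0,0,0.3],[0,0,0,0,0,0,0.3],[0,0,0,0,0,0,0.5],[0,0,0,0,0,0,0.5]]]'
python3 -m handwheel '[[[0,0,10,0,0,0,0.5],[0,0,40,0,0,0,0.5],[-10,10,50,0,0,0,1],[-20,40,0,0,0,0,1],[-20,40,20,0,0,0,1],[-20,50,20,0,0,0,1],[0,0,0,0,0,0,1]]]'
python3 - <<'E'
from h import *
import pickle
st=sense();print(st["eef_pos"],st["joints"].round(3))
c=capture("wrist");C=cam(c,st);pickle.dump((c,C),open("c5.pkl","wb"));a=c["image"]
c=capture("side");u=proj(cam(c),[[613,-59.5,126]])[0].astype(int);b=c["image"][u[1]-40:u[1]+40,u[0]-32:u[0]+32]
save(np.hstack([cv2.resize(a,(480,300)),cv2.resize(b,(240,300))]),"w5.png")
E
```

```text
time_s: 12.62
eef_pos: [613.0, -59.2, 142.8]
ee_rot: [0.0, 0.0, 1.0, 0.0]
force: [0.5, -0.1, -0.6]
grip_width: 0.755
grip_force: 0.0
time_s: 13.5
eef_pos: [542.4, 83.5, 285.7]
ee_rot: [0.002, -0.002, 1.0, 0.0]
force: [0.2, -1.2, -0.2]
grip_width: 0.999
grip_force: 0.0
[542.40252058  83.51151791 285.65954402] [-0.061  0.335  1.346  0.     1.455 -1.635]
```

View pics/w5.png

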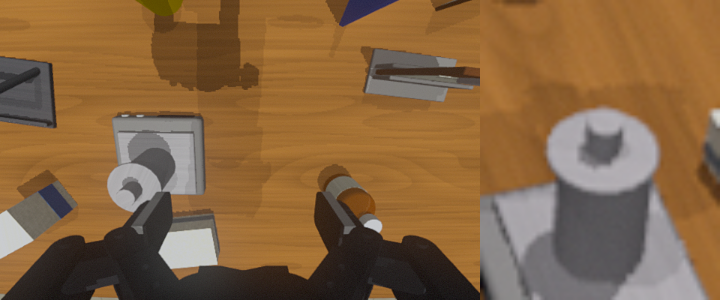

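Picture check: the lid sits level on the jar in both views, the jar is mid-plate, and the bystanders are untouched. Next is the clipboard. I'll go over it while turning the tool, and check the neighbours' clearances.

```bash
python3 -m handwheel '[[[-7.5,27.5,0,0,0,-9.5,1],[-7.5,27.5,0,0,0,-9.5,1],[-7.5,27.5,0,0,0,-9.5,1],[-7.5,27.5,0,0,0,-9.5,1],[-7.5,27.5,0,0,0,-9.5,1],[-7.5,27.5,0,0,0,-9.5,1],[-7.5,27.5,0,0,0,-9.5,1],[-7.5,27.5,0,0,0,-9.5,1]]]'
python3 -m handwheel '[[[-7,27.5,0,0,0,-9.5,1],[-7,27,0,0,0,-10,1],[0,0,0,0,0,0,1],[0,0,0,0,0,0,1]]]' 60
python3 - <<'E'
from h import *
import pickle
d=pickle.load(open("c0.pkl","rb"));S=d["scene"][1];T=d["side"][1]
m=lambda p:(np.array(p,float)-[400,0])/4+[180,110]-.4
k=lambda p:np.array(p,float)/5+[400,160]-.4
for z in(100,140,178):
    print(z,"blue",onz(T,m([[450,184],[630,190]]),z).round().tolist(),"small",onz(T,m([[510,70],[572,125]]),z).round().tolist(),"small scene",onz(S,k([[290+165,72+0]]),z).round().tolist(),"blue sc",onz(S,[[414,147]],z).round().tolist())
print("clip low",onz(S,k([[150,172],[274,205]]),138).round(1).tolist(),"clip hi",onz(S,k([[163,122],[288,146]]),178).round(1).tolist())
st=sense();print(st["eef_pos"],st["joints"].round(3))
c=capture("wrist");C=cam(c,st);pickle.dump((c,C),open("c6.pkl","wb"))
im=c["image"]
P=np.array([[10,-32,170],[10,32,170],[-4,-60,170],[-4,60,170],[4,-60,170],[4,60,170]])
a=-.1;Rz=np.array([[np.cos(a),-np.sin(a),0],[np.sin(a),np.cos(a),0],[0,0,1]])
print(proj(C,P@Rz.T+[465.5,358,8]).round(1).tolist())
E
```

```text
time_s: 14.6
eef_pos: [483.5, 300.6, 282.2]
ee_rot: [-0.0, 0.619, 0.786, -0.001]
force: [-0.2, 0.1, 0.3]
grip_width: 1.001
grip_force: 0.0
time_s: 15.1
eef_pos: [469.7, 354.2, 282.4]
ee_rot: [0.0, 0.74, 0.673, -0.0]
force: [0.4, 0.9, -0.1]
grip_width: 0.995
grip_force: 0.0
100 blue [[280.0, 373.0, 100.0], [405.0, 332.0, 100.0]] small [[339.0, 510.0, 100.0], [375.0, 424.0, 100.0]] small scene [[292.0, 508.0, 100.0]] blue sc [[205.0, 277.0, 100.0]]
140 blue [[282.0, 318.0, 140.0], [401.0, 279.0, 140.0]] small [[338.0, 449.0, 140.0], [373.0, 366.0, 140.0]] small scene [[345.0, 493.0, 140.0]] blue sc [[263.0, 274.0, 140.0]]
178 blue [[283.0, 266.0, 178.0], [397.0, 229.0, 178.0]] small [[337.0, 390.0, 178.0], [370.0, 312.0, 178.0]] small scene [[395.0, 478.0, 178.0]] blue sc [[317.0, 272.0, 178.0]]
clip low [[464.7, 327.8, 138.0], [476.3, 391.9, 138.0]] clip hi [[470.4, 327.5, 178.0], [475.3, 390.1, 178.0]]
[469.73022987 354.16621802 282.38946099] [ 0.447  0.432  1.218 -0.     1.493  0.542]
[[331.5, 236.2], [332.4, 156.0], [314.0, 267.7], [313.3, 116.8], [323.8, 267.7], [324.5, 116.9]]
```

Run:
```python
from h import *
import pickle
c,C=pickle.load(open("c6.pkl","rb"));im=c["image"].astype(int)
for r in(126,150,180,196,215,240,258):
    print(r,' '.join("%d:%d,%d"%(x,im[r,x].mean(),im[r,x,0]-im[r,x,2]) for x in range(290,362,3)))
```

```text
126 290:120,114 293:108,97 296:166,4 299:165,6 302:149,6 305:117,12 308:120,9 311:114,10 314:116,6 317:89,82 320:92,85 323:91,81 326:122,22 329:139,5 332:132,9 335:148,7 338:148,5 341:146,4 344:147,9 347:149,8 350:123,28 353:110,97 356:110,94 359:107,103
150 290:121,112 293:87,84 296:120,7 299:120,9 302:121,8 305:120,9 308:119,8 311:109,11 314:117,5 317:85,80 320:93,78 323:90,83 326:99,28 329:94,10 332:125,7 335:147,7 338:146,6 341:145,6 344:145,8 347:148,7 350:110,54 353:109,96 356:109,103 359:105,100
180 290:119,116 293:116,109 296:111,4 299:116,7 302:116,8 305:117,7 308:117,6 311:109,10 314:118,7 317:83,73 320:83,70 323:85,77 326:119,8 329:191,-1 332:181,1 335:142,7 338:144,6 341:145,8 344:143,6 347:148,5 350:107,90 353:104,93 356:109,99 359:106,101
196 290:93,85 293:114,110 296:99,13 299:112,9 302:116,8 305:115,7 308:116,10 311:109,10 314:106,6 317:71,73 320:80,68 323:80,70 326:108,7 329:170,1 332:170,1 335:143,6 338:143,6 341:143,7 344:141,6 347:140,4 350:110,100 353:102,93 356:106,93 359:106,100
215 290:91,85 293:90,86 296:74,66 299:73,67 302:76,73 305:75,68 308:76,75 311:103,98 314:97,7 317:71,66 320:76,73 323:63,48 326:87,14 329:119,7 332:115,2 335:108,106 338:104,96 341:102,98 344:107,100 347:111,104 350:114,101 353:102,91 356:100,93 359:101,96
240 290:75,76 293:78,74 296:77,71 299:73,69 302:89,85 305:110,113 308:108,105 311:108,105 314:106,102 317:51,47 320:54,54 323:57,53 326:97,98 329:108,103 332:108,107 335:106,101 338:108,103 341:104,99 344:113,106 347:106,105 350:112,106 353:106,104 356:105,104 359:107,103
258 290:114,108 293:112,110 296:109,108 299:112,107 302:107,102 305:113,111 308:111,111 311:108,112 314:108,105 317:71,69 320:74,78 323:77,81 326:93,90 329:109,110 332:112,105 335:106,103 338:104,109 341:103,103 344:107,107 347:106,104 350:111,113 353:109,108 356:103,104 359:104,103
```

Run:
```python
from h import *
import pickle
c,C=pickle.load(open("c6.pkl","rb"));im=c["image"].astype(int)
for x in(320,330):
    print(x,' '.join("%d:%d,%d"%(r,im[r,x].mean(),im[r,x,0]-im[r,x,2]) for r in range(90,290,4)))
```

```text
320 90:116,113 94:117,113 98:116,110 102:154,3 106:166,5 110:151,5 114:54,46 118:81,73 122:85,84 126:92,85 130:92,87 134:90,81 138:93,86 142:98,84 146:93,82 150:93,78 154:88,84 158:90,80 162:90,78 166:92,78 170:88,82 174:89,75 178:84,77 182:85,75 186:85,77 190:88,78 194:87,76 198:77,74 202:82,72 206:78,72 210:77,72 214:80,71 218:60,49 222:61,54 226:73,73 230:59,51 234:58,53 238:56,52 242:58,52 246:60,54 250:59,57 254:56,55 258:74,78 262:73,78 266:73,74 270:114,108 274:109,110 278:106,112 282:104,107 286:110,110
330 90:116,106 94:115,109 98:118,108 102:151,5 106:112,13 110:163,6 114:144,9 118:147,8 122:146,7 126:145,6 130:144,7 134:145,6 138:145,6 142:144,7 146:147,8 150:96,11 154:97,10 158:182,0 162:193,1 166:193,0 170:191,-1 174:192,0 178:191,1 182:190,0 186:190,-1 190:190,1 194:171,2 198:173,2 202:174,0 206:173,1 210:174,-1 214:172,2 218:120,8 222:123,5 226:118,4 230:118,9 234:119,2 238:108,109 242:108,108 246:108,106 250:107,106 254:106,106 258:109,101 262:106,107 266:110,107 270:109,110 274:111,109 278:106,110 282:115,116 286:116,115
```

The wrist pixels match the predicted board pose to 1.5 px: clip centre about (470,358), yaw about −0.1. Descend and grip.

```bash
python3 -m handwheel '[[[0,4,-45,0,0,0,1],[0,0,-45,0,0,0,1],[0,0,-30,0,0,0,1],[0,0,-15,0,0,0,1],[0,0,0,0,0,0,0.5],[0,0,0,0,0,0,0]]]' 60
python3 -m handwheel '[[[0,0,0,0,0,0,-1],[0,0,0,0,0,0,-1],[0,0,0,0,0,0,-1],[0,0,0,0,0,0,-1],[0,0,0,0,0,0,-1],[0,0,0,0,0,0,-1]]]'
```

```text
time_s: 15.9
eef_pos: [469.7, 359.4, 149.2]
ee_rot: [0.0, 0.74, 0.672, 0.001]
force: [0.0, 0.2, -0.9]
grip_width: 0.609
grip_force: 0.0
time_s: 16.65
eef_pos: [469.4, 359.5, 148.5]
ee_rot: [0.0, 0.74, 0.672, 0.001]
force: [0.7, -0.4, 5.6]
grip_width: 0.152
grip_force: 59.4
```

```bash
python3 -m handwheel '[[[0,0,15,0,0,0,-1],[0,0,30,0,0,0,-1],[0,0,35,0,0,0,-1],[0,0,20,0,0,0,-1],[0,-15,0,0,0,0,-1],[0,-35,0,0,0,0,-1],[0,-45,0,0,0,0,-1],[0,-45,0,0,0,0,-1]]]'
python3 -m handwheel '[[[0,-45,0,0,0,0,-1],[0,-45,0,0,0,0,-1],[0,-45,0,0,0,0,-1],[0,-45,0,0,0,0,-1],[0,-45,0,0,0,0,-1],[0,-45,0,0,0,0,-1],[0,-45,0,0,0,0,-1],[0,-30,0,0,0,0,-1]]]'
python3 - <<'E'
from h import *
import pickle
d={}
st=sense();print(st["eef_pos"],st["ee_rot"],st["joints"].round(2))
for n in("scene","side","wrist"):
    c=capture(n);d[n]=(c,cam(c,st))
pickle.dump(d,open("c7.pkl","wb"))
# picture-plane positions of the board predicted if held as assumed
z=st["eef_pos"]+np.array([0,0,11]);a=-5.5*np.pi/180;Rz=R.from_euler('z',a).as_matrix()
P=np.array([[-4,-60,0],[-4,60,0],[4,-60,0],[4,60,0],[4,-60,170],[4,60,170]])
W=(P-[3,0,150])@Rz.T+z
for n in("scene","side"):print(n,proj(d[n][1],W).round(1).tolist())
E
```

```text
time_s: 17.65
eef_pos: [468.0, 217.2, 246.5]
ee_rot: [-0.001, 0.74, 0.672, -0.001]
force: [1.2, -0.6, -3.2]
grip_width: 0.153
grip_force: 59.1
time_s: 18.65
eef_pos: [467.5, -127.6, 246.5]
ee_rot: [-0.001, 0.741, 0.672, -0.001]
force: [-0.3, 0.5, -2.9]
grip_width: 0.158
grip_force: 59.2
[ 467.53855297 -127.62668386  246.53020047] [-1.24485029e-03  7.40936086e-01  6.71574170e-01 -5.48860396e-04] [-0.51  0.22  1.6  -0.    1.32 -0.41]
scene [[250.3, 173.7], [287.7, 181.9], [249.1, 175.3], [286.6, 183.6], [240.2, 126.1], [281.7, 133.7]]
side [[298.6, 292.8], [290.4, 251.1], [302.3, 292.3], [293.8, 250.6], [301.3, 238.7], [291.9, 196.8]]
```

Run:
```python
from h import *
import pickle
a=pickle.load(open("c0.pkl","rb"));b=pickle.load(open("c7.pkl","rb"))
im=b["side"][0]["image"].astype(int);D=np.abs(im-a["side"][0]["image"]).max(2)
for r in range(236,304,4):
    print(r,' '.join("%d,%d"%(im[r,x].mean(),im[r,x,0]-im[r,x,2]) for x in range(286,316,2)))
im=b["scene"][0]["image"].astype(int)
for r in range(140,192,4):
    print(r,' '.join("%d,%d"%(im[r,x].mean(),im[r,x,0]-im[r,x,2]) for x in range(236,300,4)))
```

```text
236 106,107 104,106 113,111 41,52 25,27 27,29 43,46 42,50 86,-2 106,91 110,117 113,114 109,119 113,118 114,117
240 108,105 104,102 108,109 58,64 22,32 29,24 29,29 64,71 76,52 109,87 111,112 113,116 113,113 115,112 113,117
244 105,104 103,109 103,105 62,70 26,29 27,22 22,40 32,38 19,36 114,111 111,109 113,115 116,117 118,10 146,-1
248 107,104 104,108 103,108 67,75 25,31 26,27 29,31 35,35 27,27 112,110 112,119 109,114 116,117 59,7 132,1
252 104,108 106,109 103,107 74,81 20,41 25,32 27,30 35,37 29,28 101,103 111,112 112,117 92,94 25,15 101,1
256 109,110 106,109 104,108 97,102 25,21 24,28 24,31 30,36 30,35 102,104 107,106 114,114 104,109 69,65 23,-6
260 110,111 104,108 106,110 102,105 43,45 23,28 27,30 32,38 29,38 104,104 104,107 107,110 115,117 86,93 51,52
264 102,107 105,104 105,107 108,110 77,84 22,32 26,28 34,34 25,40 103,103 106,103 103,108 108,112 114,115 71,77
268 98,100 98,103 95,98 95,97 94,100 24,35 33,23 29,40 38,34 90,95 107,108 104,104 107,107 105,106 91,96
272 97,100 97,102 99,102 92,95 95,102 57,63 27,29 34,35 34,31 88,94 91,96 96,100 92,99 95,99 99,107
276 101,102 97,99 9
[... 1240 characters left out ...]
 56,46
164 92,75 92,74 91,73 33,27 105,8 92,7 90,7 104,8 105,8 106,8 106,9 106,8 26,25 51,41 50,41 50,41
168 91,72 91,72 90,72 52,44 104,8 93,6 91,7 107,8 106,8 104,8 105,8 105,9 25,24 56,46 56,46 55,44
172 91,74 87,71 85,69 84,67 106,8 92,7 93,6 106,8 107,8 104,9 104,8 104,7 23,24 59,48 59,48 58,48
176 97,78 97,78 64,51 59,48 42,35 43,13 77,10 103,7 105,8 104,8 105,7 105,8 27,21 58,48 59,48 85,68
180 96,76 82,65 63,50 62,50 62,49 60,50 62,49 60,48 55,45 34,25 68,13 104,8 32,19 55,46 89,71 89,70
184 89,70 86,69 93,74 60,49 61,50 61,49 62,49 61,49 58,48 59,48 57,46 56,47 55,45 91,72 90,73 92,72
188 93,73 93,73 95,74 94,74 58,48 59,48 57,47 57,47 56,46 57,46 56,45 55,47 89,71 88,71 86,69 77,60
```

The board is held as assumed: its lower corners are within 1 px of prediction in both views. I'll move over the stand and tilt 19°.

```bash
python3 -m handwheel '[[[0,-10,20,0,0,0,-1],[4,-33,10,-0.6,-4.7,-0.4,-1],[5,-45,0,-0.6,-4.7,-0.4,-1],[5,-45,0,-0.6,-4.7,-0.5,-1],[5,-40,0,-0.6,-4.7,-0.4,-1],[0,0,0,0,0,0,-1],[0,0,0,0,0,0,-1]]]'
python3 - <<'E'
from h import *
import pickle
st=sense();print(st["eef_pos"],st["ee_rot"])
q=st["ee_rot"];M=R.from_quat([q[1],q[2],q[3],q[0]]).as_matrix();print(M.round(3).tolist())
d={}
for n in("scene","side","wrist"):
    c=capture(n);d[n]=(c,cam(c,st))
pickle.dump(d,open("c8.pkl","wb"))
E
```

```text
time_s: 19.68
eef_pos: [487.8, -297.4, 277.3]
ee_rot: [0.124, 0.74, 0.652, 0.107]
force: [0.5, 0.5, -2.9]
grip_width: 0.152
grip_force: 59.3
[ 487.76035933 -297.42401633  277.26086366] [0.12411826 0.74003509 0.65233059 0.10680604]
[[0.126, 0.939, 0.32], [0.992, -0.118, -0.044], [-0.004, 0.323, -0.946]]
```

Run:
```python
from h import *
import pickle
from scipy.optimize import least_squares
d=pickle.load(open("c0.pkl","rb"));S=d["scene"][1];T=d["side"][1]
f=lambda p:np.array(p,float)/4+[180,160]-.4
g=lambda p:np.array(p,float)/3+[220,220]-.3
oS=[f([[42,168],[187,215],[75,52],[183,76],[251,145]]),[[48,-65,24],[48,65,24],[-8,-45,106],[-8,45,106],[-55,65,10]]]
oT=[g([[428,492],[385,323],[342,416],[318,290],[250,350],[274,520]]),[[48,-65,24],[48,65,24],[-8,-45,100],[-8,45,104],[-55,65,10],[-55,-65,10]]]
for C,(px,P) in((S,oS),(T,oT)):
    def w(x):
        c,s=np.cos(x[2]),np.sin(x[2]);Q=np.array(P,float);return np.c_[Q[:,0]*c-Q[:,1]*s+x[0],Q[:,0]*s+Q[:,1]*c+x[1],Q[:,2]]
    s=least_squares(lambda x:(proj(C,w(x))-px).ravel(),[495,-302,-.13],x_scale=[1,1,.01]);print(s.x.round(3),np.abs(s.fun).max().round(1))
```

```text
[ 4.94776e+02 -2.98489e+02 -1.35000e-01] 1.3
[ 4.96382e+02 -3.05732e+02 -1.34000e-01] 1.3
```

Stand confirmed near (494.5,−301), yaw −7.6°. Lowering.

```bash
python3 -m handwheel '[[[-1.5,-2.5,-30,0,0,0,-1],[0,0,-40,0,0,0,-1],[0,0,-30,0,0,0,-1],[0,0,-15,0,0,0,-1],[0,0,-8,0,0,0,-1],[0,0,0,0,0,0,-1]]]'
python3 -m handwheel '[[[0,0,-3,0,0,0,-1],[0,0,-2,0,0,0,-1],[0,0,-2,0,0,0,-1],[0,0,0,0,0,0,-1],[0,0,0,0,0,0,-1]]]'
```

```text
time_s: 20.58
eef_pos: [486.7, -301.2, 155.2]
ee_rot: [0.125, 0.74, 0.652, 0.107]
force: [-0.0, -0.1, -1.7]
grip_width: 0.156
grip_force: 59.2
time_s: 21.2
eef_pos: [486.5, -301.2, 147.9]
ee_rot: [0.125, 0.74, 0.652, 0.107]
force: [-0.7, -0.0, -2.0]
grip_width: 0.158
grip_force: 59.2
```

```bash
python3 -m handwheel '[[[0,0,-1.5,0,0,0,-1],[0,0,-1,0,0,0,-1],[0,0,0,0,0,0,-1],[0,0,0,0,0,0,-1]]]'
python3 -m handwheel '[[[0,0,-1,0,0,0,-1],[0,0,-0.5,0,0,0,-1],[0,0,0,0,0,0,-1],[0,0,0,0,0,0,-1]]]'
python3 - <<'E'
from h import *
import pickle
st=sense();print(st["force"],st["wrist_torque"],st["eef_pos"])
c=capture("side");pickle.dump((c,cam(c)),open("c9.pkl","wb"))
E
```

```text
time_s: 21.7
eef_pos: [486.5, -301.2, 145.3]
ee_rot: [0.125, 0.74, 0.652, 0.107]
force: [-0.2, -0.5, -2.5]
grip_width: 0.157
grip_force: 59.5
time_s: 22.2
eef_pos: [486.7, -301.6, 145.0]
ee_rot: [0.126, 0.74, 0.652, 0.107]
force: [-3.6, 1.6, 7.4]
grip_width: 0.157
grip_force: 61.0
[-3.57227722  1.55371488  7.35630784] [0.44834319 0.57229007 0.11205967] [ 486.73254647 -301.61221857  144.96040445]
```

```bash
python3 -m handwheel '[[[0,0,0.5,0,0,0,-1],[-1,0,0,0,0,0,-1],[0,0,0,0,0,0,-1],[0,0,0,0,0,0,-1]]]'
python3 -m handwheel '[[[-1,0,0,0,0,0,-1],[0,0,0,0,0,0,-1],[0,0,0,0,0,0,-1]]]'
```

```text
time_s: 22.75
eef_pos: [485.9, -301.4, 144.8]
ee_rot: [0.126, 0.74, 0.652, 0.107]
force: [0.7, 1.6, 5.0]
grip_width: 0.151
grip_force: 60.1
time_s: 23.12
eef_pos: [484.8, -301.5, 144.7]
ee_rot: [0.126, 0.74, 0.652, 0.107]
force: [3.3, 0.3, 4.8]
grip_width: 0.16
grip_force: 59.9
```

```bash
python3 -m handwheel '[[[-1,0,0,0,0,0,-1],[0,0,0,0,0,0,-1],[0,0,0,0,0,0,-1]]]'
python3 - <<'E'
from h import *
import pickle
st=sense();print(st["force"],st["eef_pos"])
q=st["ee_rot"];M=R.from_quat([q[1],q[2],q[3],q[0]]).as_matrix()
v=-M[:,2];u=M[:,1];o=st["eef_pos"]-3*u-140.5*v;print("board origin",o)
Rs=R.from_euler('z',-.133).as_matrix();print("in stand",Rs.T@(o-[494.5,-301,0]),"tilt",np.degrees(np.arccos(v[2])))
E
```

```text
time_s: 23.5
eef_pos: [484.0, -301.4, 144.7]
ee_rot: [0.126, 0.74, 0.652, 0.107]
force: [7.1, 0.3, 4.2]
grip_width: 0.157
grip_force: 59.9
[7.12014743 0.33816046 4.16180543] [ 484.01690814 -301.40433252  144.65351726]
board origin [ 526.57921375 -307.62508053   10.86636378]
in stand [32.6744474  -2.31260324 10.86636378] tilt 19.04637384385739
```

The board is on the base and against the bar. Release, then withdraw along the tool axis.

```bash
python3 -m handwheel '[[[0,0,0,0,0,0,-0.5],[0,0,0,0,0,0,0],[0,0,0,0,0,0,0.3],[0,0,0,0,0,0,0.6],[0,0,0,0,0,0,0.6]]]'
python3 -m handwheel '[[[-3.2,0.4,9.5,0,0,0,0.6],[-6.5,0.9,19,0,0,0,0.6],[-13,1.8,38,0,0,0,0.6],[-13,1.8,38,0,0,0,0.6],[0,0,40,0,0,0,0.6],[0,0,0,0,0,0,0.6],[0,0,0,0,0,0,0.6]]]'
python3 - <<'E'
from h import *
import pickle
st=sense();print(st["force"],st["eef_pos"])
th=np.radians(19);Ry=R.from_euler('y',-th).as_matrix();Rs=R.from_euler('z',-.133).as_matrix()
P=np.array([[4,-60,0],[4,60,0],[4,-60,170],[4,60,170],[10,-32,170],[10,32,170]])
W=(P@Ry.T+[33,-2,11.4])@Rs.T+[494.5,-301,0]
for n in("scene","side"):
    c=capture(n);C=cam(c);im=c["image"].astype(int);p=proj(C,W);print(n,p.round(1).tolist())
    pickle.dump((c,C),open("f_%s.pkl"%n,"wb"))
    x0,x1=int(p[:,0].min())-8,int(p[:,0].max())+10;y0,y1=int(p[:,1].min())-8,int(p[:,1].max())+10
    D=np.abs(im-pickle.load(open("c0.pkl","rb"))[n][0]["image"]).max(2)
    for r in range(y0,y1,6): print(r,' '.join("%d,%d"%(im[r,x].mean(),im[r,x,0]-im[r,x,2]) for x in range(x0,x1,4)))
E
```

```text
time_s: 24.12
eef_pos: [483.4, -301.2, 144.2]
ee_rot: [0.125, 0.74, 0.652, 0.107]
force: [0.0, 0.1, 0.7]
grip_width: 0.8
grip_force: 0.0
time_s: 25.0
eef_pos: [447.5, -296.1, 288.4]
ee_rot: [0.125, 0.74, 0.652, 0.107]
force: [0.6, 0.3, 0.2]
grip_width: 0.803
grip_force: 0.0
[0.58589544 0.27680977 0.1774542 ] [ 447.51008046 -296.05189969  288.42927629]
scene [[192.6, 202.9], [225.6, 212.5], [190.4, 151.1], [225.5, 159.5], [197.1, 153.5], [215.9, 158.1]]
143 64,42 49,33 84,67 84,68 86,69 89,72 92,73 93,75 89,71 89,70 88,70 85,71 87,70 72,58
149 79,63 83,66 83,68 84,67 84,67 84,68 84,69 85,68 86,68 55,44 56,46 56,47 56,46 55,46
155 90,72 88,72 89,70 34,31 84,5 116,-1 97,9 57,42 77,62 54,45 54,44 55,45 56,46 56,44
161 92,72 91,74 92,73 34,30 69,10 99,0 99,-1 97,0 98,-1 36,33 35,34 28,24 55,44 52,44
167 86,69 87,70 89,71 137,10 136,9 100,3 98,-1 97,-1 99,-1 35,33 35,33 27,26 55,45 55,45
173 84,68 86,69 86,70 141,10 141,10 140,11 140,10 140,10 140,10 143,11 138,11 25,26 74,60 92,75
179 88,70 90,71 90,72 118,14 143,11 142,10 140,10 140,10 141,10 142,9 143,10 26,24 93,74 96,76
185 85,67 87,6
[... 1693 characters left out ...]
,60 38,38 89,8 138,11 136,10 70,2 80,-2 86,97 92,97
349 40,-3 53,-2 55,1 54,-2 34,18 33,40 101,27 141,12 139,10 121,16 70,-1 75,33 93,96
355 55,-1 56,1 57,0 44,0 45,2 37,10 33,37 139,9 139,11 138,11 32,-3 76,-4 92,96
361 46,-3 43,-1 45,-1 42,-2 41,1 46,-3 32,8 32,38 140,10 135,10 86,1 77,-2 88,95
367 48,1 42,-1 43,-2 39,-3 45,-1 39,1 43,0 35,10 35,40 137,9 115,12 71,-3 78,39
373 45,2 44,-1 38,-4 42,-2 46,-1 39,-1 42,-2 46,-1 39,4 30,37 141,10 26,-4 85,-4
379 43,-2 35,-1 44,-2 46,-2 45,-3 46,0 41,-2 46,-1 47,-2 43,-2 34,32 59,0 84,-1
385 54,-4 45,2 42,1 42,-1 45,1 42,-3 43,-2 44,1 41,-1 42,-1 44,0 90,-1 69,-3
391 49,2 57,-2 57,0 40,-3 42,-5 48,17 57,53 51,62 54,56 91,95 101,106 102,109 98,102
```

The board stands where predicted in both views, on the base, against the bar and at rest. The hand is clear, so I'll hand in.

```bash
python3 -c "
from rig import *
print(finish_job())"
```

```text
the job is handed in; nothing more can be done
None
```

The job is handed in, with no verdict returned: the jar stands on the middle of the scale's plate with its lid seated, the clipboard leans on the stand at about 19° against the bar, and I kept clear of the cartons and the bottle.

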